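Fetch the low pot from the back of the ware board for decorating

ROBOT

A 7-joint arm with a two-finger parallel gripper is mounted at the origin on the work surface. World frame = base frame: x ahead of the robot, y to its left, z up, the work surface at z = 0. Lengths are in mm, angles in rad, forces in N, time in s.
With the tool pointing down it reaches from about 400 to 850 mm from the base axis. Payload 4.5 kg.
Tool frame: the origin (TCP) lies between the finger pads; the fingertips stand 19 mm ahead of it and the grasp point (between the pads) is the TCP; z points along the fingers, y is the line along which they close (so a half turn about z gives the same grasp; the last joint's range is limited). The gripper opens to 88 mm and grips with 3 to 60 N. Pads are 18 mm wide; open, the fingers measure 123 mm over their backs; the gripper's body (75 mm by 187 mm) begins 45 mm behind the grasp point.
Start: joints at [-1.18, 0.689, -0.195, 1.565, 0.157, 0.902, -0.215], TCP at [218.28, 585.667, 257.743] pointing down, gripper open.
Joint ranges: [-3.01, 3.01], [-0.46, 2.08], [-1.47, 1.51], [0.13, 2.56], [-1, 4.14], [0.04, 2.09], [-2.66, 2.66]. Speed limits (rad/s): [2.57, 2.57, 3.14, 3.14, 3.14, 3.14, 3.14].

INTERFACE

Orientations are given as a unit quaternion [x, y, z, w].
In Python, from cell import r, viewer, ticket gives the robot as it stands. The module is installed in compiled form; this text tells all that it offers.
- The arm moves only by the tool arm_command, never from a script. Its argument "deltas" is a list of rows, each an object with "translation": the shift along the world's x, y, z in cm, a list of three; "dr": the turn, a rotation vector about the world's x, y, z in degrees, a list of three; "gripper": the opening, from 0 (shut) to 1 (fully open). In form: [{"translation": [tx, ty, tz], "dr": [ax, ay, az], "gripper": gripper}, ...]. A call has exactly 8 rows; each row shifts and turns the commanded pose from where the row before left it; what a row does not reach is not made up. A row lasts 1/8 s, in which the tool goes at most 62.5 mm and 10.7 degrees, less where a joint would pass 70% of its speed; a pose out of reach is approached as far as the arm can. A call is refused whole if a number of a shift passes 6.25 or a number of a turn 10.7, either way. A call with a gripper value outside its range is refused whole. The fingers move at their own pace and stop on an object; "force" is the grip in N (left out, the last holds). Time passes only in rows, so rows that do not move let the fingers close, or fill a call up. It gives the time, the measured TCP pose, the force, the opening and the grip force at its end, in the units of the state.
- r.state(): the state, without advancing time (a new reading comes with each control period).
- viewer.get_image(name): name is "scene" or "top" or "wrist"; returns (picture, depth): 400x640x3 uint8, blue, green, red; 400x640 float32, mm along the optical axis (not along the pixel's ray), 0 where there is no reading.
- viewer.camera_info(name): a dict with "fx", "fy", "cx", "cy" (pixels), "D" ([k1, k2, p1, p2, k3] as OpenCV has them; the pictures are not rectified), "R" (3x3) and "t" (3): a world point X has camera coordinates R X + t; the wrist camera has in their place "T_tool_cam" (4x4, takes a point from camera to tool coordinates, whose origin is the TCP and whose axes are the flange's). Camera axes: x right, y down, z forward; pixel columns grow to the right and rows downward; lengths in mm; the calibration is good to about 2 mm. A picture is of the moment at which its call begins: read the wrist's pose just before it. camera_info takes no time and is no camera call.
- ticket.job_done(): hands the job in; it is judged then, once.
The state is a dict: "time_s": time; "joint_positions": joint angles; "qd": joint speeds; "tau": joint torques, N m; "position": TCP position; "eef_rot": TCP orientation; "force": force on the tool from outside, world axes, zero at the start; "ft_torque": the same for the moment, N m; "grip_width": opening from 0.0 (shut) to 1.0 (fully open); "grip_force": force on a finger pad.
Only numpy, scipy, OpenCV 4.12 (cv2) and the standard library are available. Lean on these libraries where they do the work, as an engineer would, in place of code of your own. Each camera call takes 0.05 s, during which the arm holds its last target. There are 200 camera calls.

TASK

The low round pot at the back of the wooden ware board, against its rail, is wanted for decorating: first move the three tall pieces that hem it in (tumbler, bud vase, square vase) to stand upright on the white plaster slab, all three of them, leaving the low pot where it is meanwhile; then set the low pot upright in the centre of the banding wheel. Only after that, put each tall piece back upright on the ware board where it stood at the start. It is all fragile bisque, so set everything down gently without dropping or tipping it, and leave the stamp, rolling pin and knife where they lie.

Things in the scene. Friction and masses are not known exactly. Their poses are not given: they have to be found in the camera images.
- low_pot: The piece to fetch: low open round pot of buff unglazed bisque, outside diameter 60 mm (48 mm at the foot), straight wall 5 mm thick from 7 mm up, 42 mm high, 120 g. Origin: centre of its underside; z up. It stands at the back of the ware board, about 17 mm from the rail and from each tall piece round it.
- tumbler: Tall piece: plain open round cup without handle, buff bisque, outside diameter 56 mm (44 mm at the foot), wall 4 mm, 100 mm high, about 200 g. Origin: centre of its underside; z up.
- bud_vase: Tall piece: round closed bottle-shaped vase, buff bisque, 112 mm high, about 250 g; belly 58 mm in diameter from 10 to 36 mm above the underside, shoulder narrowing to a long straight neck 30 mm in diameter from 60 mm up to the top. Origin: centre of its underside; z up.
- square_vase: Tall piece: square open slab-built vase, buff bisque, 48 x 48 mm outside, wall 6 mm, 95 mm high, about 220 g. Origin: centre of its underside; x and y are the normals of its side faces, z up.
- ware_board: Fixed wooden board 200 mm (x) by 240 mm (y), 18 mm thick, with a rail 12 mm thick along its +x edge, rising to 48 mm above the table. Origin: centre of its underside, at table height, so the top is at z = 18 mm. At the start the low pot stands on it near (50, 0) mm, in the board's axes, and the three tall pieces near (-30, 0), (30, 77) and (30, -77) mm, any piece at any of the three.
- plaster_slab: The side area: fixed white plaster slab 200 mm (x) by 240 mm (y), 25 mm thick, empty but for the stamp near its +x edge. Origin: centre of its underside, at table height; its top is at z = 25 mm. A tall piece is on it when its underside centre lies at least 8 mm inside the edge.
- banding_wheel: Round metal turntable (it does not turn here) with rings marked round its centre: top disc 180 mm in diameter, top face 60 mm above the table, on a narrower foot. Origin: on its axis at table height; z up.
- stamp: Leave alone: little wooden stamp on the plaster slab, near its +x edge: 36 x 36 x 20 mm block with a 18 mm diameter knob on top, 34 mm high in all. Origin: centre of its underside.
- rolling_pin: Leave alone: wooden rolling pin, 50 mm in diameter and 240 mm long, lying along its own y beyond the work area, far from the robot. Origin: underside of its middle.
- knife: Leave alone: potter's knife lying flat on the table close to the robot, 12 mm high, 150 mm long along its own y, wooden handle on its -y side. Origin: underside of its middle.
Things that resemble listed ones, but are neither listed nor needed, are in the scene too. What is shaped like the tumbler but purple or yellow is not meant.

How it is judged:
By the outcome, as a careful person would: the job done as asked, in the order asked, and still so for the second after the job is handed in, with the robot touching nothing.
It also fails if it takes over 147 s, if anything falls off the work surface, if the arm or the gripper's body presses on something with over 40 N, if the wrist force passes 120 N, or if a joint passes its speed limit or range.

## Working session

There is one attempt and no reset: what is moved stays moved. The work goes in short steps, Python scripts to look and compute and a tool call to move; the robot and the scene stay as the last step left them, time stands still between calls to the robot, and variables do not carry over. Pictures are saved under pics/ and viewed, at most 14 in all, crops included, and the job is handed in when it is done.

Besides the shell and the picture viewer there is one more tool, called after "Emit:" as a command line: name --argument value ..., lists and objects as JSON in quotes. arm_command: Moves the arm, as the interface text tells. Its arguments: {"type":"object","properties":{"deltas":{"type":"array","items":{"type":"object","properties":{"translation":{"type":"array","items":{"type":"number"}},"dr":{"type":"array","items":{"type":"number"}},"gripper":{"type":"number"}}}},"force":{"type":"number"}},"required":["deltas"]}

```bash
mkdir -p pics; cat > h.py <<'E'
import numpy as np, cv2
from scipy.spatial.transform import Rotation as Ro
from cell import r, viewer, ticket
def grab(n):
    s=r.state(); im,d=viewer.get_image(n); c=viewer.camera_info(n)
    if n=="wrist":
        T=np.eye(4);T[:3,:3]=Ro.from_quat(s["eef_rot"]).as_matrix();T[:3,3]=s["position"]
        W=T@np.array(c["T_tool_cam"]);R=W[:3,:3].T;t=-R@W[:3,3]
    else: R=np.array(c["R"]);t=np.array(c["t"]).ravel()
    return im,d,c,R,t
def cloud(d,c,R,t):
    K=np.array([[c["fx"],0,c["cx"]],[0,c["fy"],c["cy"]],[0,0,1.]])
    h,w=d.shape;u,v=np.meshgrid(np.arange(w),np.arange(h))
    n=cv2.undistortPoints(np.stack([u,v],-1).reshape(-1,1,2).astype(float),K,np.array(c["D"],float)).reshape(h,w,2)
    P=np.concatenate([n*d[...,None],d[...,None]],-1)
    X=(P-t)@R; X[d<=0]=np.nan
    return X
def st():
    s=r.state();print({k:np.round(s[k],3).tolist() for k in("time_s","position","eef_rot","force","grip_width","grip_force","joint_positions")})
E
python3 - <<'E'
from h import *
st()
for n in("top","scene"):
    im,d,c,R,t=grab(n);cv2.imwrite(f"pics/{n}0.png",im);np.savez(f"{n}0.npz",im=im,X=cloud(d,c,R,t))
    print(n,(-R.T@t).round(),R[2].round(2))
E
```

```text
{'time_s': 0.0, 'position': [218.124, 585.056, 256.898], 'eef_rot': [0.177, 0.984, -0.001, -0.0], 'force': [0.118, 0.021, 0.743], 'grip_width': 0.998, 'grip_force': 0.0, 'joint_positions': [-1.18, 0.69, -0.194, 1.566, 0.157, 0.903, -0.215]}
top [538. -26. 992.] [ 0.06  0.02 -1.  ]
scene [ 928. -589.  826.] [-0.33  0.56 -0.76]
```

View pics/top0.png

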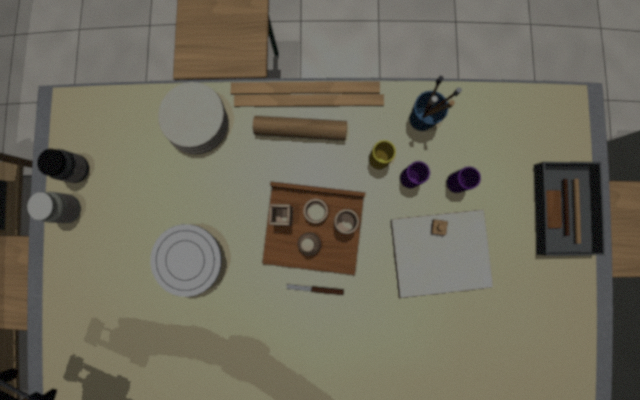

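View pics/scene0.png

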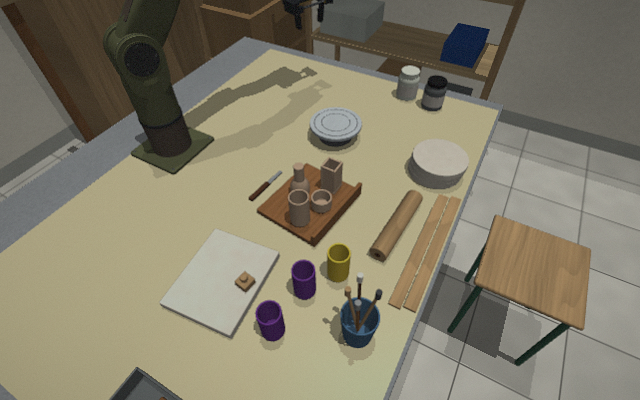

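The top view (up = +x, left = +y) shows the ware board at (315,228), with the square vase at (281,214), low pot (315,211), tumbler (346,222) and bud vase (309,244). The slab is at (441,253) with the stamp at (440,228). There are two candidates for the wheel: the disc with rings at (187,261) and a plain round one at (193,117). The ringed disc fits the description. The purple and yellow cups at (415,174), (463,179) and (382,154) are not meant.

```bash
python3 - <<'E'
from h import *
z=np.load("top0.npz");X=z["X"];im=z["im"]
a=cv2.resize(im[180:305,145:265],None,fx=3.2,fy=3.2,interpolation=2);b=cv2.resize(im[180:305,255:375],None,fx=3.2,fy=3.2,interpolation=2)
cv2.imwrite("pics/crop0.png",cv2.convertScaleAbs(np.hstack([a,b]),alpha=1.5))
def reg(u0,u1,v0,v1,zl,zh,name):
    P=X[v0:v1,u0:u1].reshape(-1,3);P=P[(P[:,2]>zl)&(P[:,2]<zh)]
    if len(P)<5: print(name,len(P));return
    rc=cv2.minAreaRect(P[:,:2].astype(np.float32))
    (cx,cy),rad=cv2.minEnclosingCircle(P[:,:2].astype(np.float32))
    print(name,len(P),"z",np.median(P[:,2]).round(1),"rect",np.round(rc[0],1),np.round(rc[1],1),round(rc[2],1),"circ",round(cx,1),round(cy,1),round(rad,1))
reg(145,230,220,300,50,75,"wheel")
reg(155,230,80,155,20,150,"other")
reg(385,495,205,300,18,32,"slab")
reg(425,455,215,240,28,60,"stamp")
reg(255,370,180,280,11,25,"board")
reg(265,370,180,200,40,55,"rail")
reg(262,298,200,232,85,130,"sq")
reg(325,362,205,240,90,130,"tumb")
reg(295,325,230,260,100,130,"bud")
reg(300,330,196,226,52,72,"low")
reg(280,350,280,300,5,25,"knife")
reg(245,355,105,145,20,70,"pin")
E
```

```text
wheel 4017 z 60.2 rect [468.2 321.2] [177.5 177.1] 61.2 circ 467.5 322.0 90.9
other 3725 z 66.5 rect [832.5 313.9] [166.3 172.9] 89.0 circ 831.6 316.0 88.8
slab 7130 z 25.5 rect [ 485.2 -323.4] [200.7 242. ] 6.0 circ 485.8 -322.6 153.9
stamp 247 z 44.6 rect [ 553.1 -316.3] [72.4 62.1] 85.8 circ 552.5 -318.8 44.2
board 5800 z 18.3 rect [542.3   6.2] [238.2 199.3] 83.5 circ 542.3 6.3 152.9
rail 481 z 47.8 rect [646.4  -5.4] [237.3  12.5] 83.4 circ 644.8 -5.2 118.7
sq 240 z 111.7 rect [579.4  79.7] [48.6 47.8] 87.3 circ 579.4 79.7 32.6
tumb 148 z 117.2 rect [563.1 -72.9] [52.8 52.9] 0.2 circ 563.8 -73.3 27.7
bud 69 z 129.1 rect [510.3  13.6] [29.  24.9] 0.4 circ 510.2 14.7 14.6
low 156 z 59.6 rect [ 5.915e+02 -1.000e-01] [56.8 56.4] 0.1 circ 591.1 -0.5 29.7
knife 335 z 10.2 rect [391.    2.1] [ 48.8 169.7] 0.4 circ 387.1 2.6 85.3
pin 1833 z 46.2 rect [808.2  39.4] [238.8  50. ] 86.2 circ 806.5 40.2 120.7
```

View pics/crop0.png

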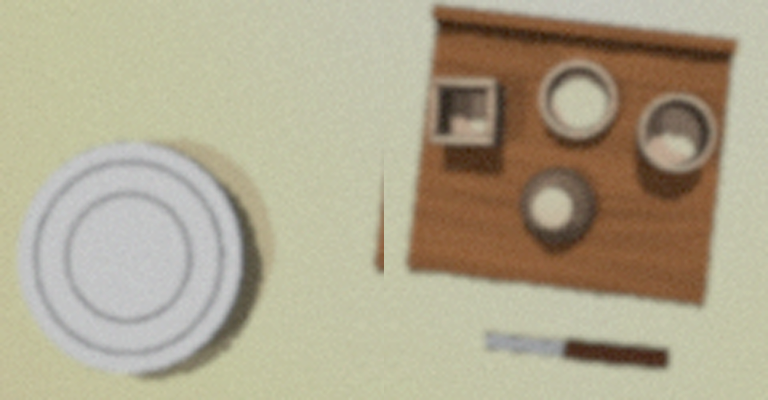

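The crop confirms the wheel is the ringed disc, at about (468,322), top z 60. The pot heights match: tumbler 117, bud vase 129, square vase 112, low pot 60. I'll move over the board for a close look.

Emit:
arm_command --deltas '[{"translation": [2.1,-3.7,0.4],"dr": [0,0,1.3],"gripper": 1},{"translation": [2.1,-3.7,0.4],"dr": [0,0,1.3],"gripper": 1},{"translation": [2.1,-3.7,0.4],"dr": [0,0,1.3],"gripper": 1},{"translation": [2.1,-3.7,0.4],"dr": [0,0,1.3],"gripper": 1},{"translation": [2.1,-3.7,0.4],"dr": [0,0,1.3],"gripper": 1},{"translation": [2.1,-3.7,0.4],"dr": [0,0,1.3],"gripper": 1},{"translation": [2.1,-3.7,0.4],"dr": [0,0,1.3],"gripper": 1},{"translation": [2.1,-3.7,0.4],"dr": [0,0,1.3],"gripper": 1}]'

```text
time_s: 1.1
position: [386.7, 288.2, 289.7]
eef_rot: [0.087, 0.996, -0.0, -0.0]
force: [0.5, 0.5, -0.2]
grip_width: 1.0
grip_force: 0.0
```

Emit:
arm_command --deltas '[{"translation": [2.1,-3.7,0.4],"dr": [0,0,1.3],"gripper": 1},{"translation": [2.1,-3.7,0.4],"dr": [0,0,1.3],"gripper": 1},{"translation": [2.1,-3.7,0.4],"dr": [0,0,1.3],"gripper": 1},{"translation": [2.1,-3.7,0.4],"dr": [0,0,1.3],"gripper": 1},{"translation": [2.1,-3.7,0.4],"dr": [0,0,1.2],"gripper": 1},{"translation": [2.1,-3.7,0.4],"dr": [0,0,1.2],"gripper": 1},{"translation": [0,0,0],"dr": [0,0,0],"gripper": 1},{"translation": [0,0,0],"dr": [0,0,0],"gripper": 1}]'

```text
time_s: 2.1
position: [511.7, 68.3, 313.4]
eef_rot: [0.021, 1.0, 0.0, -0.001]
force: [-0.6, 0.4, -0.8]
grip_width: 1.002
grip_force: 0.0
```

```bash
python3 - <<'E'
from h import *
st()
im,d,c,R,t=grab("wrist");cv2.imwrite("pics/w1.png",im);X=cloud(d,c,R,t);np.savez("w1.npz",im=im,X=X)
print(np.round(c["T_tool_cam"],2).tolist())
E
```

```text
{'time_s': 2.1, 'position': [511.69, 68.302, 313.437], 'eef_rot': [0.021, 1.0, 0.0, -0.001], 'force': [-0.599, 0.449, -0.77], 'grip_width': 1.002, 'grip_force': 0.0, 'joint_positions': [-0.001, 0.487, -0.341, 1.811, 0.204, 0.879, 1.092]}
[[0.0, -0.96, -0.29, 72.7], [1.0, 0.0, 0.0, 0.66], [-0.0, -0.29, 0.96, -127.51], [0.0, 0.0, 0.0, 1.0]]
```

View pics/w1.png

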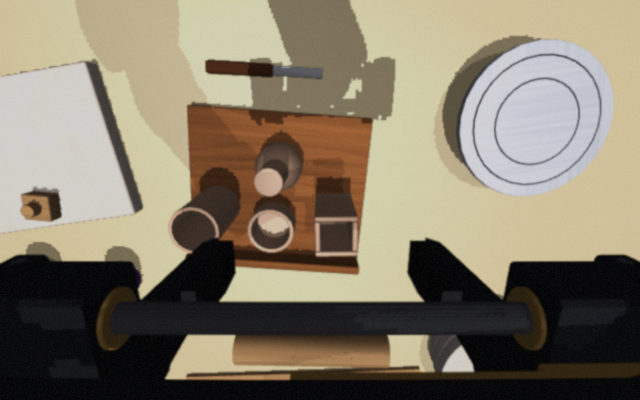

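The wrist view shows the bud vase top at (268,182), tumbler rim (196,228), low pot (270,230), square vase (337,235) and stamp (40,207). Next I'll measure the tops from the depth.

```bash
cat >> h.py <<'E'
def reg(X,x,y,rad,zl,zh,name):
    P=X.reshape(-1,3);P=P[np.isfinite(P[:,2])&(P[:,2]>zl)&(P[:,2]<zh)&(np.hypot(P[:,0]-x,P[:,1]-y)<rad)]
    if len(P)<5: print(name,len(P));return
    p=P[:,:2].astype(np.float32);rc=cv2.minAreaRect(p);(cx,cy),ra=cv2.minEnclosingCircle(p)
    print(name,len(P),"z",np.median(P[:,2]).round(1),"rect",np.round(rc[0],1),np.round(rc[1],1),round(rc[2],1),"circ",round(cx,1),round(cy,1),round(ra,1))
E
python3 - <<'E'
from h import *
X=np.load("w1.npz")["X"]
reg(X,579,80,42,107,120,"sq");reg(X,563,-73,40,113,125,"tumb");reg(X,510,14,25,126,137,"bud");reg(X,591,0,40,57,67,"low")
reg(X,555,-320,45,38,50,"stamp block");reg(X,555,-320,45,52,66,"knob");reg(X,468,322,110,56,65,"wheel");reg(X,485,-323,170,21,30,"slab")
E
```

```text
sq 883 z 113.0 rect [581.6  83.3] [47.7 48.4] 88.1 circ 581.5 83.4 32.7
tumb 581 z 117.8 rect [563.1 -74.2] [48.4 56.9] 22.0 circ 566.4 -72.8 28.5
bud 684 z 130.3 rect [512.2  16.6] [29.1 28.9] 26.9 circ 512.4 16.5 15.1
low 543 z 60.1 rect [593.1   0.8] [58.7 59.1] 14.6 circ 593.6 0.9 30.0
stamp block 634 z 44.9 rect [ 554.6 -309.1] [37.8 37.2] 82.5 circ 553.9 -309.1 24.4
knob 207 z 58.8 rect [ 553.8 -309. ] [18.6 17.2] 74.9 circ 554.4 -308.7 9.8
wheel 18682 z 61.1 rect [470.3 322.2] [177.5 179.1] 14.1 circ 470.5 322.4 90.4
slab 16655 z 25.3 rect [ 486.6 -302.2] [200.5 204.3] 6.0 circ 487.5 -303.3 141.5
```

Emit:
arm_command --deltas '[{"translation": [1.72,0.33,-3.6],"dr": [0,0,0],"gripper": 1},{"translation": [1.72,0.33,-3.6],"dr": [0,0,0],"gripper": 1},{"translation": [1.72,0.33,-3.6],"dr": [0,0,0],"gripper": 1},{"translation": [1.72,0.33,-3.6],"dr": [0,0,0],"gripper": 1},{"translation": [0,0,-2.6],"dr": [0,0,0],"gripper": 1},{"translation": [0,0,-2.6],"dr": [0,0,0],"gripper": 1},{"translation": [0,0,-2.6],"dr": [0,0,0],"gripper": 1},{"translation": [0,0,0],"dr": [0,0,0],"gripper": 1}]'

```text
time_s: 3.15
position: [579.1, 82.3, 90.2]
eef_rot: [0.02, 1.0, -0.0, -0.002]
force: [0.0, -0.3, 0.6]
grip_width: 0.999
grip_force: 0.0
```

Emit:
arm_command --deltas '[{"translation": [0,0,0],"dr": [0,0,0],"gripper": 0.7},{"translation": [0,0,0],"dr": [0,0,0],"gripper": 0.65},{"translation": [0,0,0],"dr": [0,0,0],"gripper": 0.6},{"translation": [0,0,0],"dr": [0,0,0],"gripper": 0.55},{"translation": [0,0,0],"dr": [0,0,0],"gripper": 0.5},{"translation": [0,0,0],"dr": [0,0,0],"gripper": 0.45},{"translation": [0,0,0],"dr": [0,0,0],"gripper": 0.45},{"translation": [0,0,0],"dr": [0,0,0],"gripper": 0.45}]' --force 15

```text
time_s: 4.15
position: [581.4, 81.2, 92.1]
eef_rot: [0.021, 1.0, 0.0, 0.0]
force: [-0.7, 1.0, 5.3]
grip_width: 0.542
grip_force: 14.9
```

Emit:
arm_command --deltas '[{"translation": [0,0,0.8],"dr": [0,0,0],"gripper": 0.45},{"translation": [0,0,2.2],"dr": [0,0,0],"gripper": 0.45},{"translation": [0,0,3.5],"dr": [0,0,0],"gripper": 0.45},{"translation": [0,0,4],"dr": [0,0,0],"gripper": 0.45},{"translation": [0,0,4],"dr": [0,0,0],"gripper": 0.45},{"translation": [0,0,2.5],"dr": [0,0,0],"gripper": 0.45},{"translation": [-0.45,-2.03,0],"dr": [0,0,0],"gripper": 0.45},{"translation": [-0.9,-4.07,0],"dr": [0,0,0],"gripper": 0.45}]'

```text
time_s: 5.15
position: [566.3, 19.2, 260.5]
eef_rot: [0.02, 1.0, -0.0, -0.001]
force: [-0.1, -1.0, -2.7]
grip_width: 0.542
grip_force: 14.9
```

Emit:
arm_command --deltas '[{"translation": [-0.9,-4.06,0],"dr": [0,0,0],"gripper": 0.45},{"translation": [-1.0,-4.6,0],"dr": [0,0,0],"gripper": 0.45},{"translation": [-1.0,-4.6,0],"dr": [0,0,0],"gripper": 0.45},{"translation": [-1.0,-4.6,0],"dr": [0,0,0],"gripper": 0.45},{"translation": [-1.0,-4.6,0],"dr": [0,0,0],"gripper": 0.45},{"translation": [-1.0,-4.6,0],"dr": [0,0,0],"gripper": 0.45},{"translation": [-1.0,-4.6,0],"dr": [0,0,0],"gripper": 0.45},{"translation": [-0.8,-2.9,0],"dr": [0,0,0],"gripper": 0.45}]'

```text
time_s: 6.15
position: [486.4, -329.8, 259.4]
eef_rot: [0.024, 1.0, -0.0, -0.003]
force: [0.2, -0.3, -2.2]
grip_width: 0.547
grip_force: 14.9
```

Emit:
arm_command --deltas '[{"translation": [0,0,-2],"dr": [0,0,0],"gripper": 0.45},{"translation": [0,0,-3.5],"dr": [0,0,0],"gripper": 0.45},{"translation": [0,0,-3.5],"dr": [0,0,0],"gripper": 0.45},{"translation": [0,0,-3.5],"dr": [0,0,0],"gripper": 0.45},{"translation": [0,0,-2],"dr": [0,0,0],"gripper": 0.45},{"translation": [0,0,-1],"dr": [0,0,0],"gripper": 0.45},{"translation": [0,0,-0.3],"dr": [0,0,0],"gripper": 0.45},{"translation": [0,0,0],"dr": [0,0,0],"gripper": 0.45}]'

```text
time_s: 7.15
position: [490.4, -326.1, 104.0]
eef_rot: [0.021, 1.0, -0.0, 0.0]
force: [0.1, 0.6, -1.0]
grip_width: 0.542
grip_force: 14.9
```

```bash
python3 -c "
from h import *
st()
im,d,c,R,t=grab('wrist');X=cloud(d,c,R,t)
reg(X,554,-309,45,52,66,'knob')
st()"
```

```text
{'time_s': 7.15, 'position': [490.422, -326.12, 103.987], 'eef_rot': [0.021, 1.0, -0.0, 0.0], 'force': [0.09, 0.624, -0.976], 'grip_width': 0.542, 'grip_force': 14.926, 'joint_positions': [0.657, 0.865, -0.26, 1.79, 0.392, 0.538, 1.673]}
knob 122 z 60.2 rect [ 509.6 -312.4] [11.   1.4] 87.6 circ 509.9 -312.4 5.5
{'time_s': 7.2, 'position': [490.74, -326.106, 104.329], 'eef_rot': [0.021, 1.0, -0.0, 0.0], 'force': [-0.216, 1.483, -2.248], 'grip_width': 0.541, 'grip_force': 14.926, 'joint_positions': [0.657, 0.864, -0.26, 1.79, 0.392, 0.538, 1.673]}
```

Emit:
arm_command --deltas '[{"translation": [0,0,-0.2],"dr": [0,0,0],"gripper": 0.45},{"translation": [0,0,-0.1],"dr": [0,0,0],"gripper": 0.45},{"translation": [0,0,-0.05],"dr": [0,0,0],"gripper": 0.45},{"translation": [0,0,-0.05],"dr": [0,0,0],"gripper": 0.45},{"translation": [0,0,-0.05],"dr": [0,0,0],"gripper": 0.45},{"translation": [0,0,-0.05],"dr": [0,0,0],"gripper": 0.45},{"translation": [0,0,0],"dr": [0,0,0],"gripper": 0.45},{"translation": [0,0,0],"dr": [0,0,0],"gripper": 0.45}]'

```text
time_s: 8.2
position: [490.7, -325.7, 99.2]
eef_rot: [0.021, 1.0, -0.0, 0.0]
force: [-1.3, 1.3, 6.1]
grip_width: 0.543
grip_force: 14.9
```

Emit:
arm_command --deltas '[{"translation": [0,0,0],"dr": [0,0,0],"gripper": 0.56},{"translation": [0,0,0],"dr": [0,0,0],"gripper": 0.6},{"translation": [0,0,0],"dr": [0,0,0],"gripper": 0.75},{"translation": [0,0,0],"dr": [0,0,0],"gripper": 0.9},{"translation": [0,0,1.5],"dr": [0,0,0],"gripper": 1},{"translation": [0,0,4],"dr": [0,0,0],"gripper": 1},{"translation": [0,0,5],"dr": [0,0,0],"gripper": 1},{"translation": [0,0,4.5],"dr": [0,0,0],"gripper": 1}]'

```text
time_s: 9.2
position: [490.7, -325.7, 251.5]
eef_rot: [0.021, 1.0, -0.0, 0.001]
force: [0.4, -0.2, -1.4]
grip_width: 1.002
grip_force: 0.0
```

```bash
python3 -c "
from h import *
st()
im,d,c,R,t=grab('wrist');X=cloud(d,c,R,t);cv2.imwrite('pics/w2.png',im)
reg(X,490,-325,40,113,127,'sq')
reg(X,554,-309,45,56,66,'knob')
"
```

```text
{'time_s': 9.2, 'position': [490.665, -325.749, 251.532], 'eef_rot': [0.021, 1.0, -0.0, 0.001], 'force': [0.414, -0.185, -1.397], 'grip_width': 1.002, 'grip_force': 0.0, 'joint_positions': [0.716, 0.661, -0.359, 1.681, 0.291, 0.85, 1.762]}
sq 1484 z 120.0 rect [ 491.3 -323.8] [48.1 48.6] 88.2 circ 490.7 -323.7 32.7
knob 227 z 59.4 rect [ 536.1 -309. ] [16.4 53.3] 87.8 circ 535.9 -310.8 26.8
```

View pics/w2.png

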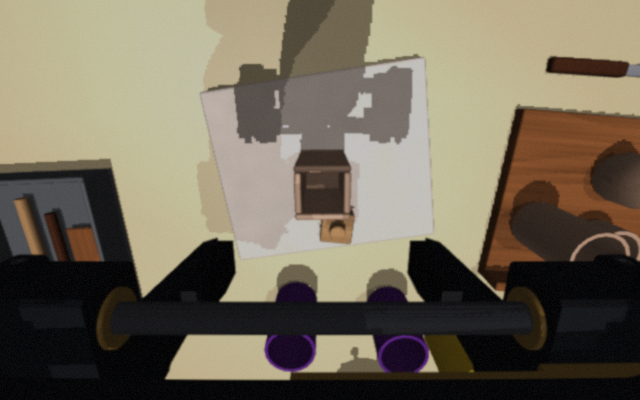

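The square vase stands upright on the slab at (323,188), clear of the stamp at (337,229). The bud vase is next.

Emit:
arm_command --deltas '[{"translation": [0.26,3.4,0],"dr": [0,0,0],"gripper": 1},{"translation": [0.26,4.8,0],"dr": [0,0,0],"gripper": 1},{"translation": [0.26,4.8,0],"dr": [0,0,0],"gripper": 1},{"translation": [0.26,4.8,0],"dr": [0,0,0],"gripper": 1},{"translation": [0.26,4.8,0],"dr": [0,0,0],"gripper": 1},{"translation": [0.26,4.8,0],"dr": [0,0,0],"gripper": 1},{"translation": [0.26,4.2,-1],"dr": [0,0,0],"gripper": 0.9},{"translation": [0.26,2.4,-2],"dr": [0,0,0],"gripper": 0.8}]'

```text
time_s: 10.25
position: [512.2, 17.2, 220.0]
eef_rot: [0.02, 1.0, 0.001, 0.002]
force: [0.6, 0.3, -0.3]
grip_width: 0.815
grip_force: 0.0
```

Emit:
arm_command --deltas '[{"translation": [0,0,-2.5],"dr": [0,0,0],"gripper": 0.8},{"translation": [0,0,-2.5],"dr": [0,0,0],"gripper": 0.8},{"translation": [0,0,-2.5],"dr": [0,0,0],"gripper": 0.8},{"translation": [0,0,-2.5],"dr": [0,0,0],"gripper": 0.8},{"translation": [0,0,-1.4],"dr": [0,0,0],"gripper": 0.8},{"translation": [0,0,-0.4],"dr": [0,0,0],"gripper": 0.7},{"translation": [0,0,0],"dr": [0,0,0],"gripper": 0.6},{"translation": [0,0,0],"dr": [0,0,0],"gripper": 0.5}]'

```text
time_s: 11.25
position: [511.9, 14.3, 101.5]
eef_rot: [0.021, 1.0, 0.0, 0.001]
force: [-0.3, -0.4, 0.2]
grip_width: 0.516
grip_force: 0.0
```

```bash
python3 -c "
from h import *
st()
im,d,c,R,t=grab('wrist');X=cloud(d,c,R,t);cv2.imwrite('pics/w3.png',im)
reg(X,511,14.5,19,122,137,'bud')
st()
"
```

```text
{'time_s': 11.25, 'position': [511.89, 14.271, 101.496], 'eef_rot': [0.021, 1.0, 0.0, 0.001], 'force': [-0.292, -0.375, 0.222], 'grip_width': 0.516, 'grip_force': 0.0, 'joint_positions': [-0.01, 0.806, -0.177, 2.026, 0.392, 0.34, 1.023]}
bud 2580 z 130.1 rect [512.   16.8] [30.7 28. ] 13.3 circ 512.4 16.0 15.6
{'time_s': 11.3, 'position': [511.87, 14.242, 101.471], 'eef_rot': [0.021, 1.0, 0.0, 0.001], 'force': [0.563, 0.037, 0.602], 'grip_width': 0.502, 'grip_force': 0.0, 'joint_positions': [-0.01, 0.806, -0.177, 2.026, 0.392, 0.34, 1.023]}
```

View pics/w3.png

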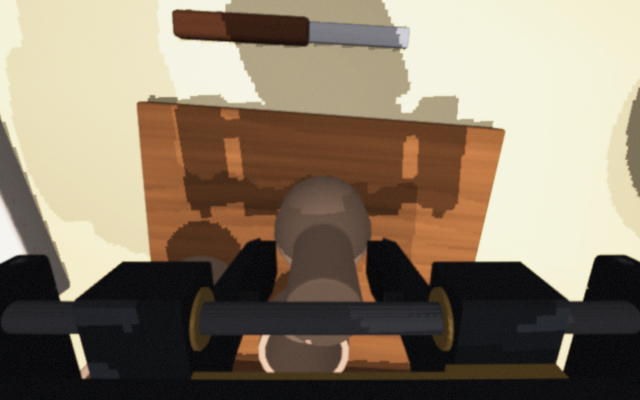

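The bud vase neck is centred between the fingers at about (322,260). Closing the gripper.

Emit:
arm_command --deltas '[{"translation": [0,0,0],"dr": [0,0,0],"gripper": 0.42},{"translation": [0,0,0],"dr": [0,0,0],"gripper": 0.36},{"translation": [0,0,0],"dr": [0,0,0],"gripper": 0.3},{"translation": [0,0,0],"dr": [0,0,0],"gripper": 0.25},{"translation": [0,0,0],"dr": [0,0,0],"gripper": 0.25},{"translation": [0,0,0],"dr": [0,0,0],"gripper": 0.25},{"translation": [0,0,0],"dr": [0,0,0],"gripper": 0.25},{"translation": [0,0,0],"dr": [0,0,0],"gripper": 0.25}]'

```text
time_s: 12.3
position: [511.6, 14.5, 100.9]
eef_rot: [0.021, 1.0, 0.0, 0.0]
force: [0.1, 2.4, 3.7]
grip_width: 0.337
grip_force: 15.0
```

Emit:
arm_command --deltas '[{"translation": [0,0,0.8],"dr": [0,0,0],"gripper": 0.25},{"translation": [0,0,2.2],"dr": [0,0,0],"gripper": 0.25},{"translation": [0,0,3.5],"dr": [0,0,0],"gripper": 0.25},{"translation": [0,0,4],"dr": [0,0,0],"gripper": 0.25},{"translation": [0,0,3.5],"dr": [0,0,0],"gripper": 0.25},{"translation": [0,0,2],"dr": [0,0,0],"gripper": 0.25},{"translation": [-0.4,-2.0,0],"dr": [0,0,0],"gripper": 0.25},{"translation": [-0.8,-4.1,0],"dr": [0,0,0],"gripper": 0.25}]'

```text
time_s: 13.3
position: [499.0, -46.2, 261.1]
eef_rot: [0.02, 1.0, 0.0, -0.0]
force: [-0.4, -1.2, -2.4]
grip_width: 0.339
grip_force: 15.0
```

Emit:
arm_command --deltas '[{"translation": [-0.9,-4.6,0],"dr": [0,0,0],"gripper": 0.25},{"translation": [-0.9,-4.7,0],"dr": [0,0,0],"gripper": 0.25},{"translation": [-0.9,-4.7,0],"dr": [0,0,0],"gripper": 0.25},{"translation": [-0.9,-4.7,0],"dr": [0,0,0],"gripper": 0.25},{"translation": [-0.9,-4.7,0],"dr": [0,0,0],"gripper": 0.25},{"translation": [-0.9,-4.7,0],"dr": [0,0,0],"gripper": 0.25},{"translation": [-0.9,-4.7,0],"dr": [0,0,0],"gripper": 0.25},{"translation": [-0.6,-2.5,0],"dr": [0,0,0],"gripper": 0.25}]'

```text
time_s: 14.3
position: [427.5, -403.0, 260.1]
eef_rot: [0.024, 1.0, -0.0, -0.002]
force: [-0.0, 0.3, -2.4]
grip_width: 0.342
grip_force: 15.0
```

Emit:
arm_command --deltas '[{"translation": [0,0,-2],"dr": [0,0,0],"gripper": 0.25},{"translation": [0,0,-3.5],"dr": [0,0,0],"gripper": 0.25},{"translation": [0,0,-3.5],"dr": [0,0,0],"gripper": 0.25},{"translation": [0,0,-3],"dr": [0,0,0],"gripper": 0.25},{"translation": [0,0,-1.8],"dr": [0,0,0],"gripper": 0.25},{"translation": [0,0,-0.8],"dr": [0,0,0],"gripper": 0.25},{"translation": [0,0,0],"dr": [0,0,0],"gripper": 0.25},{"translation": [0,0,0],"dr": [0,0,0],"gripper": 0.25}]'

```text
time_s: 15.3
position: [430.9, -400.2, 115.7]
eef_rot: [0.021, 1.0, -0.001, 0.001]
force: [-0.6, 0.5, -2.1]
grip_width: 0.338
grip_force: 15.0
```

Touch expected at TCP z ≈ 108.3.

Emit:
arm_command --deltas '[{"translation": [0,0,-0.3],"dr": [0,0,0],"gripper": 0.25},{"translation": [0,0,-0.2],"dr": [0,0,0],"gripper": 0.25},{"translation": [0,0,-0.06],"dr": [0,0,0],"gripper": 0.25},{"translation": [0,0,-0.05],"dr": [0,0,0],"gripper": 0.25},{"translation": [0,0,-0.05],"dr": [0,0,0],"gripper": 0.25},{"translation": [0,0,-0.04],"dr": [0,0,0],"gripper": 0.25},{"translation": [0,0,0],"dr": [0,0,0],"gripper": 0.25},{"translation": [0,0,0],"dr": [0,0,0],"gripper": 0.25}]'

```text
time_s: 16.3
position: [430.4, -399.7, 108.0]
eef_rot: [0.021, 1.0, -0.0, 0.0]
force: [-1.0, 1.2, 1.0]
grip_width: 0.339
grip_force: 15.0
```

Emit:
arm_command --deltas '[{"translation": [0,0,0],"dr": [0,0,0],"gripper": 0.36},{"translation": [0,0,0],"dr": [0,0,0],"gripper": 0.4},{"translation": [0,0,0],"dr": [0,0,0],"gripper": 0.6},{"translation": [0,0,0],"dr": [0,0,0],"gripper": 0.75},{"translation": [0,0,1.5],"dr": [0,0,0],"gripper": 0.9},{"translation": [0,0,4],"dr": [0,0,0],"gripper": 1},{"translation": [0,0,5],"dr": [0,0,0],"gripper": 1},{"translation": [0,0,4],"dr": [0,0,0],"gripper": 1}]'

```text
time_s: 17.3
position: [430.7, -399.9, 255.8]
eef_rot: [0.021, 1.0, -0.001, 0.001]
force: [0.5, -0.8, 0.4]
grip_width: 0.999
grip_force: 0.0
```

Emit:
arm_command --deltas '[{"translation": [1,2.4,0],"dr": [0,0,0],"gripper": 1},{"translation": [1.9,4.6,0],"dr": [0,0,0],"gripper": 1},{"translation": [1.9,4.6,0],"dr": [0,0,0],"gripper": 1},{"translation": [1.9,4.6,0],"dr": [0,0,0],"gripper": 1},{"translation": [1.9,4.6,0],"dr": [0,0,0],"gripper": 1},{"translation": [1.9,4.6,0],"dr": [0,0,0],"gripper": 1},{"translation": [1.9,4.6,0],"dr": [0,0,0],"gripper": 1},{"translation": [1,2.6,-1],"dr": [0,0,0],"gripper": 1}]'

```text
time_s: 18.3
position: [566.0, -70.1, 244.5]
eef_rot: [0.019, 1.0, 0.001, 0.002]
force: [0.8, 0.4, -0.1]
grip_width: 1.0
grip_force: 0.0
```

```bash
python3 -c "
from h import *
st()
im,d,c,R,t=grab('wrist');X=cloud(d,c,R,t);cv2.imwrite('pics/w4.png',im)
reg(X,564,-73,36,113,125,'tumb')
P=X.reshape(-1,3);P=P[(P[:,2]>114)&(P[:,2]<124)&(np.hypot(P[:,0]-564,P[:,1]+73)<36)]
A=np.c_[2*P[:,:2],np.ones(len(P))];q=np.linalg.lstsq(A,(P[:,:2]**2).sum(1),rcond=None)[0];print('lsq',q[:2],np.sqrt(q[2]+q[0]**2+q[1]**2))
"
```

```text
{'time_s': 18.3, 'position': [566.005, -70.141, 244.525], 'eef_rot': [0.019, 1.0, 0.001, 0.002], 'force': [0.828, 0.418, -0.078], 'grip_width': 1.0, 'grip_force': 0.0, 'joint_positions': [0.242, 0.643, -0.334, 1.748, 0.278, 0.793, 1.306]}
tumb 1058 z 118.1 rect [566.  -72.5] [55.1 55.1] 82.1 circ 566.3 -72.7 28.0
lsq [565.74473418 -72.65042231] 25.630796409157224
```

View pics/w4.png

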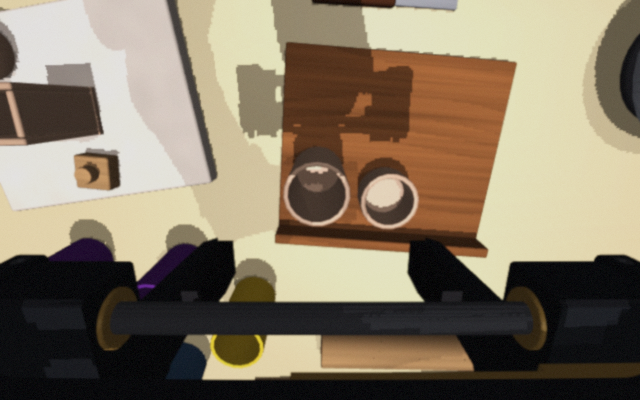

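The tumbler is the buff cup at (317,192), next to the low pot at (388,198). Descending on it.

Emit:
arm_command --deltas '[{"translation": [0.05,-0.05,-2],"dr": [0,0,0],"gripper": 1},{"translation": [0,0,-3],"dr": [0,0,0],"gripper": 1},{"translation": [0,0,-3],"dr": [0,0,0],"gripper": 1},{"translation": [0,0,-3],"dr": [0,0,0],"gripper": 1},{"translation": [0,0,-2.5],"dr": [0,0,0],"gripper": 1},{"translation": [0,0,-1.2],"dr": [0,0,0],"gripper": 0.9},{"translation": [0,0,-0.2],"dr": [0,0,0],"gripper": 0.8},{"translation": [0,0,0],"dr": [0,0,0],"gripper": 0.75}]'

```text
time_s: 19.35
position: [565.5, -74.4, 94.6]
eef_rot: [0.021, 1.0, -0.0, 0.001]
force: [0.3, -1.1, -0.0]
grip_width: 0.756
grip_force: 0.0
```

Emit:
arm_command --deltas '[{"translation": [0,0,0],"dr": [0,0,0],"gripper": 0.71},{"translation": [0,0,0],"dr": [0,0,0],"gripper": 0.67},{"translation": [0,0,0],"dr": [0,0,0],"gripper": 0.63},{"translation": [0,0,0],"dr": [0,0,0],"gripper": 0.58},{"translation": [0,0,0],"dr": [0,0,0],"gripper": 0.54},{"translation": [0,0,0],"dr": [0,0,0],"gripper": 0.54},{"translation": [0,0,0],"dr": [0,0,0],"gripper": 0.54},{"translation": [0,0,0],"dr": [0,0,0],"gripper": 0.54}]'

```text
time_s: 20.35
position: [565.2, -74.1, 94.1]
eef_rot: [0.021, 1.0, 0.0, 0.0]
force: [-0.5, 0.6, 6.5]
grip_width: 0.638
grip_force: 15.0
```

Emit:
arm_command --deltas '[{"translation": [0,0,0.8],"dr": [0,0,0],"gripper": 0.54},{"translation": [0,0,2.2],"dr": [0,0,0],"gripper": 0.54},{"translation": [0,0,3.5],"dr": [0,0,0],"gripper": 0.54},{"translation": [0,0,4],"dr": [0,0,0],"gripper": 0.54},{"translation": [0,0,3.5],"dr": [0,0,0],"gripper": 0.54},{"translation": [-0.7,-1,2],"dr": [0,0,0],"gripper": 0.54},{"translation": [-1.6,-2.0,0],"dr": [0,0,0],"gripper": 0.54},{"translation": [-2.2,-2.8,0],"dr": [0,0,0],"gripper": 0.54}]'

```text
time_s: 21.35
position: [518.6, -133.0, 253.4]
eef_rot: [0.021, 1.0, -0.0, -0.001]
force: [0.1, -0.7, -1.9]
grip_width: 0.638
grip_force: 15.0
```

Emit:
arm_command --deltas '[{"translation": [-2.5,-3.2,0],"dr": [0,0,0],"gripper": 0.54},{"translation": [-2.5,-3.2,0],"dr": [0,0,0],"gripper": 0.54},{"translation": [-2.4,-3,0],"dr": [0,0,0],"gripper": 0.54},{"translation": [-1.6,-1.9,0],"dr": [0,0,0],"gripper": 0.54},{"translation": [0,0,-2],"dr": [0,0,0],"gripper": 0.54},{"translation": [0,0,-3],"dr": [0,0,0],"gripper": 0.54},{"translation": [0,0,-3],"dr": [0,0,0],"gripper": 0.54},{"translation": [0,0,-2.5],"dr": [0,0,0],"gripper": 0.54}]'

```text
time_s: 22.35
position: [428.1, -245.8, 147.3]
eef_rot: [0.022, 1.0, 0.0, -0.001]
force: [0.3, -0.4, -2.4]
grip_width: 0.636
grip_force: 15.0
```

Emit:
arm_command --deltas '[{"translation": [0,0,-2],"dr": [0,0,0],"gripper": 0.54},{"translation": [0,0,-1.4],"dr": [0,0,0],"gripper": 0.54},{"translation": [0,0,-0.6],"dr": [0,0,0],"gripper": 0.54},{"translation": [0,0,-0.3],"dr": [0,0,0],"gripper": 0.54},{"translation": [0,0,0],"dr": [0,0,0],"gripper": 0.54},{"translation": [0,0,0],"dr": [0,0,0],"gripper": 0.54},{"translation": [0,0,0],"dr": [0,0,0],"gripper": 0.54},{"translation": [0,0,0],"dr": [0,0,0],"gripper": 0.54}]'

```text
time_s: 23.35
position: [430.0, -245.3, 105.9]
eef_rot: [0.021, 1.0, -0.0, 0.0]
force: [-0.4, 0.3, -1.9]
grip_width: 0.635
grip_force: 15.0
```

Emit:
arm_command --deltas '[{"translation": [0,0,-0.2],"dr": [0,0,0],"gripper": 0.54},{"translation": [0,0,-0.1],"dr": [0,0,0],"gripper": 0.54},{"translation": [0,0,-0.06],"dr": [0,0,0],"gripper": 0.54},{"translation": [0,0,-0.05],"dr": [0,0,0],"gripper": 0.54},{"translation": [0,0,-0.05],"dr": [0,0,0],"gripper": 0.54},{"translation": [0,0,-0.04],"dr": [0,0,0],"gripper": 0.54},{"translation": [0,0,0],"dr": [0,0,0],"gripper": 0.54},{"translation": [0,0,0],"dr": [0,0,0],"gripper": 0.54}]'

```text
time_s: 24.35
position: [429.9, -245.2, 101.1]
eef_rot: [0.021, 1.0, -0.0, 0.0]
force: [-1.2, 1.3, 5.0]
grip_width: 0.636
grip_force: 15.0
```

Emit:
arm_command --deltas '[{"translation": [0,0,0],"dr": [0,0,0],"gripper": 0.655},{"translation": [0,0,0],"dr": [0,0,0],"gripper": 0.7},{"translation": [0,0,0],"dr": [0,0,0],"gripper": 0.85},{"translation": [0,0,0],"dr": [0,0,0],"gripper": 0.9},{"translation": [0,0,1.5],"dr": [0,0,0],"gripper": 0.95},{"translation": [0,0,4],"dr": [0,0,0],"gripper": 1},{"translation": [0,0,5],"dr": [0,0,0],"gripper": 1},{"translation": [0,0,4],"dr": [0,0,0],"gripper": 1}]'

```text
time_s: 25.35
position: [429.9, -245.3, 247.5]
eef_rot: [0.021, 1.0, -0.0, 0.0]
force: [1.6, -0.2, -0.4]
grip_width: 1.001
grip_force: 0.0
```

Emit:
arm_command --deltas '[{"translation": [1.2,1.8,0],"dr": [0,0,0],"gripper": 1},{"translation": [2.6,3.9,0],"dr": [0,0,0],"gripper": 1},{"translation": [2.8,4.2,0],"dr": [0,0,0],"gripper": 1},{"translation": [2.8,4.2,0],"dr": [0,0,0],"gripper": 1},{"translation": [2.8,4.2,0],"dr": [0,0,0],"gripper": 1},{"translation": [2.5,3.8,-1],"dr": [0,0,0],"gripper": 1},{"translation": [1.5,2.4,-1.5],"dr": [0,0,0],"gripper": 1},{"translation": [0,0,-2],"dr": [0,0,0],"gripper": 1}]'

```text
time_s: 26.35
position: [593.2, 3.4, 200.5]
eef_rot: [0.019, 1.0, 0.001, 0.001]
force: [-0.2, 0.1, -0.0]
grip_width: 0.998
grip_force: 0.0
```

```bash
python3 -c "
from h import *
st()
im,d,c,R,t=grab('wrist');X=cloud(d,c,R,t)
reg(X,592,0,36,56,65,'low')
im,d,c,R,t=grab('scene');cv2.imwrite('pics/s1.png',im[100:400,100:500]);X=cloud(d,c,R,t)
im,d,c,R,t=grab('top');X=cloud(d,c,R,t);reg(X,490,-325,40,110,127,'sq');reg(X,430,-400,20,127,145,'bud');reg(X,430,-245,36,115,135,'tum')
"
```

```text
{'time_s': 26.35, 'position': [593.201, 3.399, 200.468], 'eef_rot': [0.019, 1.0, 0.001, 0.001], 'force': [-0.204, 0.102, -0.033], 'grip_width': 0.998, 'grip_force': 0.0, 'joint_positions': [0.101, 0.729, -0.319, 1.719, 0.312, 0.741, 1.159]}
low 1204 z 60.2 rect [593.3   0.7] [58.6 58.6] 86.0 circ 593.6 0.3 29.9
sq 224 z 119.6 rect [ 490.2 -324.9] [48.9 48.8] 87.5 circ 489.3 -324.4 32.3
bud 154 z 137.2 rect [ 429.1 -399.3] [31.1 26.7] 88.0 circ 430.9 -399.6 16.1
tum 176 z 124.6 rect [ 430.4 -244.8] [52.9 54.4] 89.7 circ 429.7 -245.7 28.2
```

View pics/s1.png

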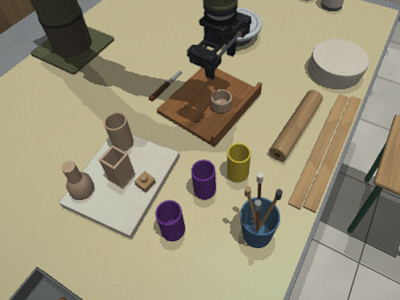

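All three tall pieces stand upright on the slab: bud vase (77,182), square vase (117,167), tumbler (119,131). The low pot is alone on the board at (221,100).

Emit:
arm_command --deltas '[{"translation": [0.08,-0.05,-2],"dr": [0,0,0],"gripper": 1},{"translation": [0,0,-3.5],"dr": [0,0,0],"gripper": 1},{"translation": [0,0,-3.5],"dr": [0,0,0],"gripper": 1},{"translation": [0,0,-3],"dr": [0,0,0],"gripper": 1},{"translation": [0,0,-2.2],"dr": [0,0,0],"gripper": 1},{"translation": [0,0,-1.2],"dr": [0,0,0],"gripper": 1},{"translation": [0,0,-0.4],"dr": [0,0,0],"gripper": 0.85},{"translation": [0,0,0],"dr": [0,0,0],"gripper": 0.77}]'

```text
time_s: 27.5
position: [593.2, -0.9, 43.4]
eef_rot: [0.021, 1.0, 0.0, 0.001]
force: [-0.1, -0.8, -0.4]
grip_width: 0.8
grip_force: 0.0
```

Emit:
arm_command --deltas '[{"translation": [0,0,0],"dr": [0,0,0],"gripper": 0.75},{"translation": [0,0,0],"dr": [0,0,0],"gripper": 0.71},{"translation": [0,0,0],"dr": [0,0,0],"gripper": 0.67},{"translation": [0,0,0],"dr": [0,0,0],"gripper": 0.62},{"translation": [0,0,0],"dr": [0,0,0],"gripper": 0.58},{"translation": [0,0,0],"dr": [0,0,0],"gripper": 0.58},{"translation": [0,0,0],"dr": [0,0,0],"gripper": 0.58},{"translation": [0,0,0],"dr": [0,0,0],"gripper": 0.58}]'

```text
time_s: 28.5
position: [592.9, -0.8, 43.1]
eef_rot: [0.021, 1.0, -0.0, 0.0]
force: [-1.0, -0.5, 4.9]
grip_width: 0.664
grip_force: 14.9
```

Emit:
arm_command --deltas '[{"translation": [0,0,0.8],"dr": [0,0,0],"gripper": 0.58},{"translation": [0,0,2.2],"dr": [0,0,0],"gripper": 0.58},{"translation": [0,0,3.5],"dr": [0,0,0],"gripper": 0.58},{"translation": [0,0,3.5],"dr": [0,0,0],"gripper": 0.58},{"translation": [0,0,2.5],"dr": [0,0,0],"gripper": 0.58},{"translation": [-0.6,1.5,0.5],"dr": [0,0,0],"gripper": 0.58},{"translation": [-1.2,3.2,0],"dr": [0,0,0],"gripper": 0.58},{"translation": [-1.6,4.2,0],"dr": [0,0,0],"gripper": 0.58}]'

```text
time_s: 29.5
position: [557.3, 89.2, 171.7]
eef_rot: [0.022, 1.0, -0.0, -0.001]
force: [0.3, 0.2, -0.7]
grip_width: 0.662
grip_force: 15.0
```

Emit:
arm_command --deltas '[{"translation": [-1.7,4.5,0],"dr": [0,0,0],"gripper": 0.58},{"translation": [-1.7,4.5,0],"dr": [0,0,0],"gripper": 0.58},{"translation": [-1.7,4.5,0],"dr": [0,0,0],"gripper": 0.58},{"translation": [-1.7,4.4,0],"dr": [0,0,0],"gripper": 0.58},{"translation": [-1.4,3.5,0],"dr": [0,0,0],"gripper": 0.58},{"translation": [-0.75,1.9,0],"dr": [0,0,0],"gripper": 0.58},{"translation": [0,0,0],"dr": [0,0,0],"gripper": 0.58},{"translation": [0,0,0],"dr": [0,0,0],"gripper": 0.58}]'

```text
time_s: 30.5
position: [469.9, 319.0, 172.3]
eef_rot: [0.023, 1.0, -0.001, -0.0]
force: [0.4, -0.5, -1.0]
grip_width: 0.665
grip_force: 15.0
```

```bash
python3 -c "
from h import *
st()
im,d,c,R,t=grab('wrist');X=cloud(d,c,R,t);cv2.imwrite('pics/w5.png',im)
P=X.reshape(-1,3);P=P[(abs(P[:,2]-60)<5)&(np.hypot(P[:,0]-469,P[:,1]-321)<110)]
# occluded partly: fit circle to convex-hull points on the rim
h=cv2.convexHull(P[:,:2].astype(np.float32))[:,0]
from scipy.optimize import least_squares
f=least_squares(lambda q:np.hypot(*(h-q).T)-90,[469,321],loss='soft_l1');print(f.x,len(h),np.round(f.fun,1))
reg(X,469,321,110,55,66,'wheel');reg(X,469,321,40,160,230,'heldpot')
"
```

```text
{'time_s': 30.5, 'position': [469.898, 318.994, 172.338], 'eef_rot': [0.023, 1.0, -0.001, -0.0], 'force': [0.408, -0.47, -0.986], 'grip_width': 0.665, 'grip_force': 15.009, 'joint_positions': [-0.547, 0.735, -0.223, 1.818, 0.262, 0.618, 0.597]}
[471.45174857 322.90650378] 54 [-1.3 -1.5 -1.3 -1.3 -1.  -1.4 -0.8 -0.7 -0.3 -0.3 -0.5 -0.4 -0.5 -0.7
 -0.2 -0.3 -0.2 -0.1 -0.1 -0.1  0.3  0.2  0.1  0.1  0.2  0.1  0.1 -0.1
 -0.   0.1 -0.  -0.1 -0.3 -0.1  0.1  0.  -0.2 -0.1 -0.   0.3  0.2 -0.5
 -0.5 -0.6 -0.9 -0.9 -0.8 -0.9 -1.1 -0.9 -1.2 -1.1 -1.2 -1.6]
wheel 27180 z 60.9 rect [447.  324.4] [177.9 130.7] 86.2 circ 470.2 322.8 89.4
heldpot 14531 z 189.0 rect [470.4 319.5] [77.7 60.4] 78.1 circ 469.0 321.0 40.0
```

View pics/w5.png

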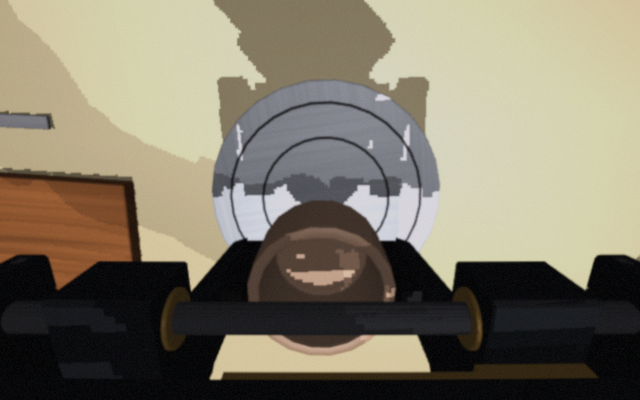

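The held pot is level over the wheel. The wheel rings are centred at column 326 and the pot at 322, consistent with the arm still settling about 2 mm short in y. Descending.

Emit:
arm_command --deltas '[{"translation": [0,0,-1.5],"dr": [0,0,0],"gripper": 0.58},{"translation": [0,0,-2.2],"dr": [0,0,0],"gripper": 0.58},{"translation": [0,0,-2.2],"dr": [0,0,0],"gripper": 0.58},{"translation": [0,0,-1.5],"dr": [0,0,0],"gripper": 0.58},{"translation": [0,0,-0.7],"dr": [0,0,0],"gripper": 0.58},{"translation": [0,0,0],"dr": [0,0,0],"gripper": 0.58},{"translation": [0,0,0],"dr": [0,0,0],"gripper": 0.58},{"translation": [0,0,0],"dr": [0,0,0],"gripper": 0.58}]'

```text
time_s: 31.55
position: [469.5, 321.5, 92.4]
eef_rot: [0.021, 1.0, 0.0, 0.0]
force: [-0.0, -0.9, -0.6]
grip_width: 0.668
grip_force: 15.0
```

Emit:
arm_command --deltas '[{"translation": [0.03,0,-0.3],"dr": [0,0,0],"gripper": 0.58},{"translation": [0,0,-0.2],"dr": [0,0,0],"gripper": 0.58},{"translation": [0,0,-0.08],"dr": [0,0,0],"gripper": 0.58},{"translation": [0,0,-0.05],"dr": [0,0,0],"gripper": 0.58},{"translation": [0,0,-0.05],"dr": [0,0,0],"gripper": 0.58},{"translation": [0,0,-0.05],"dr": [0,0,0],"gripper": 0.58},{"translation": [0,0,0],"dr": [0,0,0],"gripper": 0.58},{"translation": [0,0,0],"dr": [0,0,0],"gripper": 0.58}]'

```text
time_s: 32.55
position: [469.4, 321.3, 85.1]
eef_rot: [0.021, 1.0, 0.0, 0.0]
force: [-1.2, -1.4, 6.2]
grip_width: 0.661
grip_force: 14.9
```

Contact. Release and rise.

Emit:
arm_command --deltas '[{"translation": [0,0,0],"dr": [0,0,0],"gripper": 0.68},{"translation": [0,0,0],"dr": [0,0,0],"gripper": 0.73},{"translation": [0,0,0],"dr": [0,0,0],"gripper": 0.9},{"translation": [0,0,0],"dr": [0,0,0],"gripper": 1},{"translation": [0,0,1.5],"dr": [0,0,0],"gripper": 1},{"translation": [0,0,4],"dr": [0,0,0],"gripper": 1},{"translation": [0,0,5.5],"dr": [0,0,0],"gripper": 1},{"translation": [0,0,5.5],"dr": [0,0,0],"gripper": 1}]'

```text
time_s: 33.55
position: [469.3, 321.1, 252.0]
eef_rot: [0.021, 1.0, 0.0, 0.0]
force: [1.3, 0.9, -0.1]
grip_width: 1.0
grip_force: 0.0
```

```bash
python3 -c "
from h import *
st()
im,d,c,R,t=grab('wrist');X=cloud(d,c,R,t);cv2.imwrite('pics/w6.png',im)
reg(X,469,321,45,95,108,'pot');reg(X,469,321,110,56,65,'wheel')
im,d,c,R,t=grab('top');X=cloud(d,c,R,t);reg(X,469,321,45,95,108,'potT')
"
```

```text
{'time_s': 33.55, 'position': [469.279, 321.072, 252.048], 'eef_rot': [0.021, 1.0, 0.0, 0.0], 'force': [1.337, 0.909, -0.062], 'grip_width': 1.0, 'grip_force': 0.0, 'joint_positions': [-0.52, 0.626, -0.27, 1.744, 0.219, 0.8, 0.634]}
pot 1250 z 102.0 rect [469.8 322.4] [59.  58.7] 87.7 circ 470.2 322.5 29.9
wheel 19672 z 60.8 rect [470.6 323.3] [177.9 178.1] 2.4 circ 470.2 323.1 89.9
potT 106 z 101.2 rect [473.3 309.7] [59.  37.8] 25.1 circ 469.5 319.3 30.1
```

View pics/w6.png

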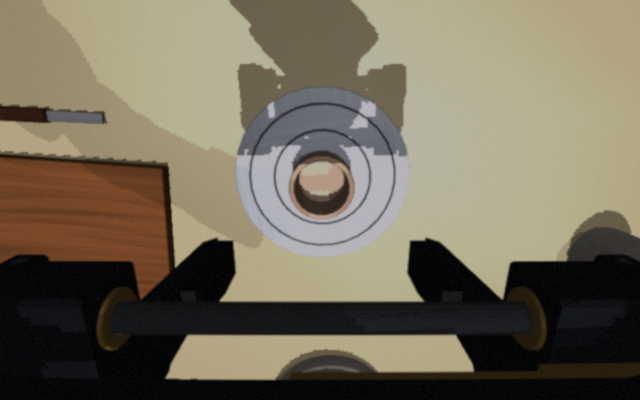

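The low pot stands upright and centred on the wheel, within about 1 mm, at (321,186). Now I'll return the pieces, starting with the tumbler.

Emit:
arm_command --deltas '[{"translation": [-0.28,-2.3,0],"dr": [0,0,0],"gripper": 1},{"translation": [-0.28,-3.8,0],"dr": [0,0,0],"gripper": 1},{"translation": [-0.28,-4.5,0],"dr": [0,0,0],"gripper": 1},{"translation": [-0.28,-4.5,0],"dr": [0,0,0],"gripper": 1},{"translation": [-0.28,-4.5,0],"dr": [0,0,0],"gripper": 1},{"translation": [-0.28,-4.5,0],"dr": [0,0,0],"gripper": 1},{"translation": [-0.28,-4.5,0],"dr": [0,0,0],"gripper": 1},{"translation": [-0.28,-4.5,0],"dr": [0,0,0],"gripper": 1}]'

```text
time_s: 34.65
position: [446.6, -11.2, 249.6]
eef_rot: [0.021, 1.0, -0.0, -0.0]
force: [0.4, -0.2, -0.1]
grip_width: 1.001
grip_force: 0.0
```

Emit:
arm_command --deltas '[{"translation": [-0.28,-4.5,0],"dr": [0,0,0],"gripper": 1},{"translation": [-0.28,-4.5,0],"dr": [0,0,0],"gripper": 1},{"translation": [-0.28,-4.5,0],"dr": [0,0,0],"gripper": 1},{"translation": [-0.28,-4.5,0],"dr": [0,0,0],"gripper": 1},{"translation": [-0.28,-3.5,0],"dr": [0,0,0],"gripper": 1},{"translation": [-0.28,-2.03,0],"dr": [0,0,0],"gripper": 1},{"translation": [0,0,-2],"dr": [0,0,0],"gripper": 1},{"translation": [0,0,-2],"dr": [0,0,0],"gripper": 1}]'

```text
time_s: 35.65
position: [429.9, -245.5, 209.2]
eef_rot: [0.022, 1.0, -0.0, 0.0]
force: [0.9, 0.6, -0.6]
grip_width: 1.0
grip_force: 0.0
```

Emit:
arm_command --deltas '[{"translation": [0,0,0],"dr": [0,0,0],"gripper": 1},{"translation": [0,0,0],"dr": [0,0,0],"gripper": 1},{"translation": [0,0,0],"dr": [0,0,0],"gripper": 1},{"translation": [0,0,0],"dr": [0,0,0],"gripper": 1},{"translation": [0,0,0],"dr": [0,0,0],"gripper": 1},{"translation": [0,0,0],"dr": [0,0,0],"gripper": 1},{"translation": [0,0,0],"dr": [0,0,0],"gripper": 1},{"translation": [0,0,0],"dr": [0,0,0],"gripper": 1}]'

```text
time_s: 36.65
position: [430.2, -245.0, 209.4]
eef_rot: [0.021, 1.0, 0.0, -0.0]
force: [0.8, 0.5, -0.1]
grip_width: 1.002
grip_force: 0.0
```

Emit:
arm_command --deltas '[{"translation": [0,0,-2],"dr": [0,0,0],"gripper": 1},{"translation": [0,0,-3],"dr": [0,0,0],"gripper": 1},{"translation": [0,0,-3],"dr": [0,0,0],"gripper": 1},{"translation": [0,0,-2],"dr": [0,0,0],"gripper": 1},{"translation": [0,0,-0.7],"dr": [0,0,0],"gripper": 0.9},{"translation": [0,0,0],"dr": [0,0,0],"gripper": 0.85},{"translation": [0,0,0],"dr": [0,0,0],"gripper": 0.8},{"translation": [0,0,0],"dr": [0,0,0],"gripper": 0.75}]'

```text
time_s: 37.65
position: [430.7, -245.3, 103.1]
eef_rot: [0.021, 1.0, -0.0, 0.001]
force: [1.0, -0.2, 0.1]
grip_width: 0.75
grip_force: 0.0
```

Emit:
arm_command --deltas '[{"translation": [0,0,0],"dr": [0,0,0],"gripper": 0.71},{"translation": [0,0,0],"dr": [0,0,0],"gripper": 0.67},{"translation": [0,0,0],"dr": [0,0,0],"gripper": 0.63},{"translation": [0,0,0],"dr": [0,0,0],"gripper": 0.58},{"translation": [0,0,0],"dr": [0,0,0],"gripper": 0.54},{"translation": [0,0,0],"dr": [0,0,0],"gripper": 0.54},{"translation": [0,0,0],"dr": [0,0,0],"gripper": 0.54},{"translation": [0,0,0],"dr": [0,0,0],"gripper": 0.54}]'

```text
time_s: 38.65
position: [430.3, -245.0, 102.5]
eef_rot: [0.021, 1.0, 0.0, 0.0]
force: [-1.2, 0.8, 4.6]
grip_width: 0.64
grip_force: 15.0
```

Emit:
arm_command --deltas '[{"translation": [0,0,0.8],"dr": [0,0,0],"gripper": 0.54},{"translation": [0,0,2.2],"dr": [0,0,0],"gripper": 0.54},{"translation": [0,0,3.5],"dr": [0,0,0],"gripper": 0.54},{"translation": [0,0,3.5],"dr": [0,0,0],"gripper": 0.54},{"translation": [0,0,3],"dr": [0,0,0],"gripper": 0.54},{"translation": [0.7,1,2],"dr": [0,0,0],"gripper": 0.54},{"translation": [1.6,2.0,0],"dr": [0,0,0],"gripper": 0.54},{"translation": [2.2,2.8,0],"dr": [0,0,0],"gripper": 0.54}]'

```text
time_s: 39.65
position: [474.7, -187.5, 252.8]
eef_rot: [0.023, 1.0, -0.0, -0.0]
force: [0.8, -0.1, -2.0]
grip_width: 0.636
grip_force: 15.0
```

Emit:
arm_command --deltas '[{"translation": [2.5,3.2,0],"dr": [0,0,0],"gripper": 0.54},{"translation": [2.5,3.2,0],"dr": [0,0,0],"gripper": 0.54},{"translation": [2.4,3,0],"dr": [0,0,0],"gripper": 0.54},{"translation": [1.6,1.9,0],"dr": [0,0,0],"gripper": 0.54},{"translation": [0,0,-2],"dr": [0,0,0],"gripper": 0.54},{"translation": [0,0,-3],"dr": [0,0,0],"gripper": 0.54},{"translation": [0,0,-3],"dr": [0,0,0],"gripper": 0.54},{"translation": [0,0,-2.5],"dr": [0,0,0],"gripper": 0.54}]'

```text
time_s: 40.65
position: [564.4, -74.1, 146.2]
eef_rot: [0.021, 1.0, 0.0, -0.001]
force: [0.7, 1.1, -1.6]
grip_width: 0.637
grip_force: 15.0
```

Emit:
arm_command --deltas '[{"translation": [0,0,-2],"dr": [0,0,0],"gripper": 0.54},{"translation": [0,0,-1.4],"dr": [0,0,0],"gripper": 0.54},{"translation": [0,0,-0.8],"dr": [0,0,0],"gripper": 0.54},{"translation": [0,0,-0.4],"dr": [0,0,0],"gripper": 0.54},{"translation": [0,0,0],"dr": [0,0,0],"gripper": 0.54},{"translation": [0,0,0],"dr": [0,0,0],"gripper": 0.54},{"translation": [0,0,0],"dr": [0,0,0],"gripper": 0.54},{"translation": [0,0,0],"dr": [0,0,0],"gripper": 0.54}]'

```text
time_s: 41.65
position: [565.4, -74.1, 101.7]
eef_rot: [0.021, 1.0, 0.0, 0.0]
force: [-0.6, -0.6, -2.3]
grip_width: 0.636
grip_force: 15.0
```

Emit:
arm_command --deltas '[{"translation": [0,0,-0.3],"dr": [0,0,0],"gripper": 0.54},{"translation": [0,0,-0.15],"dr": [0,0,0],"gripper": 0.54},{"translation": [0,0,-0.07],"dr": [0,0,0],"gripper": 0.54},{"translation": [0,0,-0.05],"dr": [0,0,0],"gripper": 0.54},{"translation": [0,0,-0.05],"dr": [0,0,0],"gripper": 0.54},{"translation": [0,0,-0.04],"dr": [0,0,0],"gripper": 0.54},{"translation": [0,0,0],"dr": [0,0,0],"gripper": 0.54},{"translation": [0,0,0],"dr": [0,0,0],"gripper": 0.54}]'

```text
time_s: 42.65
position: [565.3, -74.0, 95.6]
eef_rot: [0.021, 1.0, -0.0, 0.0]
force: [-1.3, -0.0, 6.3]
grip_width: 0.636
grip_force: 15.0
```

Emit:
arm_command --deltas '[{"translation": [0,0,0],"dr": [0,0,0],"gripper": 0.655},{"translation": [0,0,0],"dr": [0,0,0],"gripper": 0.7},{"translation": [0,0,0],"dr": [0,0,0],"gripper": 0.85},{"translation": [0,0,0],"dr": [0,0,0],"gripper": 0.9},{"translation": [0,0,1.5],"dr": [0,0,0],"gripper": 0.95},{"translation": [0,0,4.5],"dr": [0,0,0],"gripper": 1},{"translation": [0,0,5.5],"dr": [0,0,0],"gripper": 1},{"translation": [0,0,4.5],"dr": [0,0,0],"gripper": 1}]'

```text
time_s: 43.65
position: [565.5, -74.0, 258.0]
eef_rot: [0.021, 1.0, 0.0, 0.001]
force: [0.3, 0.2, 0.6]
grip_width: 0.998
grip_force: 0.0
```

Emit:
arm_command --deltas '[{"translation": [-1,-2.4,0],"dr": [0,0,0],"gripper": 1},{"translation": [-1.9,-4.6,0],"dr": [0,0,0],"gripper": 1},{"translation": [-1.9,-4.6,0],"dr": [0,0,0],"gripper": 1},{"translation": [-1.9,-4.6,0],"dr": [0,0,0],"gripper": 1},{"translation": [-1.9,-4.6,0],"dr": [0,0,0],"gripper": 1},{"translation": [-1.9,-4.6,0],"dr": [0,0,0],"gripper": 1},{"translation": [-1.9,-4.6,0],"dr": [0,0,0],"gripper": 0.9},{"translation": [-1.1,-2.57,0],"dr": [0,0,0],"gripper": 0.8}]'

```text
time_s: 44.65
position: [428.2, -402.8, 255.7]
eef_rot: [0.023, 1.0, -0.001, -0.0]
force: [0.8, 0.6, -0.7]
grip_width: 0.814
grip_force: 0.0
```

Emit:
arm_command --deltas '[{"translation": [0,0,0],"dr": [0,0,0],"gripper": 0.8},{"translation": [0,0,-2],"dr": [0,0,0],"gripper": 0.8},{"translation": [0,0,-2],"dr": [0,0,0],"gripper": 0.8},{"translation": [0,0,0],"dr": [0,0,0],"gripper": 0.8},{"translation": [0,0,0],"dr": [0,0,0],"gripper": 0.8},{"translation": [0,0,0],"dr": [0,0,0],"gripper": 0.8},{"translation": [0,0,0],"dr": [0,0,0],"gripper": 0.8},{"translation": [0,0,0],"dr": [0,0,0],"gripper": 0.8}]'

```text
time_s: 45.65
position: [430.3, -399.8, 215.1]
eef_rot: [0.021, 1.0, -0.0, 0.0]
force: [0.4, -0.4, 0.1]
grip_width: 0.799
grip_force: 0.0
```

Emit:
arm_command --deltas '[{"translation": [0,0,-2],"dr": [0,0,0],"gripper": 0.8},{"translation": [0,0,-3],"dr": [0,0,0],"gripper": 0.8},{"translation": [0,0,-3],"dr": [0,0,0],"gripper": 0.8},{"translation": [0,0,-2],"dr": [0,0,0],"gripper": 0.8},{"translation": [0,0,-0.7],"dr": [0,0,0],"gripper": 0.7},{"translation": [0,0,0],"dr": [0,0,0],"gripper": 0.6},{"translation": [0,0,0],"dr": [0,0,0],"gripper": 0.5},{"translation": [0,0,0],"dr": [0,0,0],"gripper": 0.45}]'

```text
time_s: 46.65
position: [430.7, -400.1, 108.7]
eef_rot: [0.021, 1.0, -0.0, 0.001]
force: [0.5, -0.3, 0.1]
grip_width: 0.452
grip_force: 0.0
```

Emit:
arm_command --deltas '[{"translation": [0,0,0],"dr": [0,0,0],"gripper": 0.42},{"translation": [0,0,0],"dr": [0,0,0],"gripper": 0.36},{"translation": [0,0,0],"dr": [0,0,0],"gripper": 0.3},{"translation": [0,0,0],"dr": [0,0,0],"gripper": 0.25},{"translation": [0,0,0],"dr": [0,0,0],"gripper": 0.25},{"translation": [0,0,0],"dr": [0,0,0],"gripper": 0.25},{"translation": [0,0,0],"dr": [0,0,0],"gripper": 0.25},{"translation": [0,0,0],"dr": [0,0,0],"gripper": 0.25}]'

```text
time_s: 47.65
position: [430.4, -399.6, 108.0]
eef_rot: [0.021, 1.0, 0.0, 0.0]
force: [-0.5, 1.6, 3.9]
grip_width: 0.338
grip_force: 15.0
```

Emit:
arm_command --deltas '[{"translation": [0,0,0.8],"dr": [0,0,0],"gripper": 0.25},{"translation": [0,0,2.2],"dr": [0,0,0],"gripper": 0.25},{"translation": [0,0,3.5],"dr": [0,0,0],"gripper": 0.25},{"translation": [0,0,4],"dr": [0,0,0],"gripper": 0.25},{"translation": [0,0,3.5],"dr": [0,0,0],"gripper": 0.25},{"translation": [0,0,2],"dr": [0,0,0],"gripper": 0.25},{"translation": [0.4,2.0,0],"dr": [0,0,0],"gripper": 0.25},{"translation": [0.8,4.1,0],"dr": [0,0,0],"gripper": 0.25}]'

```text
time_s: 48.65
position: [441.3, -338.3, 266.7]
eef_rot: [0.023, 1.0, 0.0, -0.001]
force: [0.6, 1.2, -3.1]
grip_width: 0.34
grip_force: 15.0
```

Emit:
arm_command --deltas '[{"translation": [0.9,4.6,0],"dr": [0,0,0],"gripper": 0.25},{"translation": [0.9,4.7,0],"dr": [0,0,0],"gripper": 0.25},{"translation": [0.9,4.7,0],"dr": [0,0,0],"gripper": 0.25},{"translation": [0.9,4.7,0],"dr": [0,0,0],"gripper": 0.25},{"translation": [0.9,4.7,0],"dr": [0,0,0],"gripper": 0.25},{"translation": [0.9,4.7,0],"dr": [0,0,0],"gripper": 0.25},{"translation": [0.9,4.7,0],"dr": [0,0,0],"gripper": 0.25},{"translation": [0.63,2.5,0],"dr": [0,0,0],"gripper": 0.25}]'

```text
time_s: 49.65
position: [510.1, 18.8, 266.7]
eef_rot: [0.019, 1.0, 0.001, -0.001]
force: [-0.5, -0.6, -2.2]
grip_width: 0.344
grip_force: 15.0
```

Emit:
arm_command --deltas '[{"translation": [0,0,-2],"dr": [0,0,0],"gripper": 0.25},{"translation": [0,0,-3.5],"dr": [0,0,0],"gripper": 0.25},{"translation": [0,0,-3.5],"dr": [0,0,0],"gripper": 0.25},{"translation": [0,0,-3.5],"dr": [0,0,0],"gripper": 0.25},{"translation": [0,0,-2.2],"dr": [0,0,0],"gripper": 0.25},{"translation": [0,0,-1],"dr": [0,0,0],"gripper": 0.25},{"translation": [0,0,-0.4],"dr": [0,0,0],"gripper": 0.25},{"translation": [0,0,0],"dr": [0,0,0],"gripper": 0.25}]'

```text
time_s: 50.65
position: [511.6, 14.6, 107.2]
eef_rot: [0.021, 1.0, 0.0, 0.0]
force: [-1.1, 0.3, -3.3]
grip_width: 0.341
grip_force: 15.0
```

Emit:
arm_command --deltas '[{"translation": [0,0,-0.3],"dr": [0,0,0],"gripper": 0.25},{"translation": [0,0,-0.15],"dr": [0,0,0],"gripper": 0.25},{"translation": [0,0,-0.06],"dr": [0,0,0],"gripper": 0.25},{"translation": [0,0,-0.05],"dr": [0,0,0],"gripper": 0.25},{"translation": [0,0,-0.05],"dr": [0,0,0],"gripper": 0.25},{"translation": [0,0,-0.04],"dr": [0,0,0],"gripper": 0.25},{"translation": [0,0,0],"dr": [0,0,0],"gripper": 0.25},{"translation": [0,0,0],"dr": [0,0,0],"gripper": 0.25}]'

```text
time_s: 51.65
position: [511.6, 14.4, 100.9]
eef_rot: [0.021, 1.0, -0.0, 0.0]
force: [-1.2, 0.4, 5.2]
grip_width: 0.341
grip_force: 15.0
```

Emit:
arm_command --deltas '[{"translation": [0,0,0],"dr": [0,0,0],"gripper": 0.36},{"translation": [0,0,0],"dr": [0,0,0],"gripper": 0.4},{"translation": [0,0,0],"dr": [0,0,0],"gripper": 0.6},{"translation": [0,0,0],"dr": [0,0,0],"gripper": 0.75},{"translation": [0,0,1.5],"dr": [0,0,0],"gripper": 0.85},{"translation": [0,0,4.5],"dr": [0,0,0],"gripper": 0.9},{"translation": [0,0,5],"dr": [0,0,0],"gripper": 1},{"translation": [0,0,4],"dr": [0,0,0],"gripper": 1}]'

```text
time_s: 52.65
position: [511.7, 14.3, 253.3]
eef_rot: [0.021, 1.0, 0.0, 0.001]
force: [0.6, -0.7, 0.1]
grip_width: 1.001
grip_force: 0.0
```

Emit:
arm_command --deltas '[{"translation": [-0.26,-3.4,0],"dr": [0,0,0],"gripper": 1},{"translation": [-0.26,-4.8,0],"dr": [0,0,0],"gripper": 1},{"translation": [-0.26,-4.8,0],"dr": [0,0,0],"gripper": 1},{"translation": [-0.26,-4.8,0],"dr": [0,0,0],"gripper": 1},{"translation": [-0.26,-4.8,0],"dr": [0,0,0],"gripper": 1},{"translation": [-0.26,-4.8,0],"dr": [0,0,0],"gripper": 1},{"translation": [-0.26,-4.2,0],"dr": [0,0,0],"gripper": 1},{"translation": [-0.26,-2.4,0],"dr": [0,0,0],"gripper": 1}]'

```text
time_s: 53.65
position: [489.7, -328.6, 251.2]
eef_rot: [0.023, 1.0, -0.001, 0.0]
force: [-0.7, 0.2, 0.4]
grip_width: 0.997
grip_force: 0.0
```

Emit:
arm_command --deltas '[{"translation": [0,0,-2],"dr": [0,0,0],"gripper": 1},{"translation": [0,0,-2],"dr": [0,0,0],"gripper": 1},{"translation": [0,0,-1],"dr": [0,0,0],"gripper": 1},{"translation": [0,0,0],"dr": [0,0,0],"gripper": 1},{"translation": [0,0,0],"dr": [0,0,0],"gripper": 1},{"translation": [0,0,0],"dr": [0,0,0],"gripper": 1},{"translation": [0,0,0],"dr": [0,0,0],"gripper": 1},{"translation": [0,0,0],"dr": [0,0,0],"gripper": 1}]'

```text
time_s: 54.65
position: [490.8, -325.8, 200.5]
eef_rot: [0.021, 1.0, -0.0, 0.0]
force: [0.0, -0.0, 0.3]
grip_width: 0.999
grip_force: 0.0
```

Down to 99.

Emit:
arm_command --deltas '[{"translation": [0,0,-2],"dr": [0,0,0],"gripper": 1},{"translation": [0,0,-3],"dr": [0,0,0],"gripper": 1},{"translation": [0,0,-2.6],"dr": [0,0,0],"gripper": 1},{"translation": [0,0,-1.8],"dr": [0,0,0],"gripper": 1},{"translation": [0,0,-0.6],"dr": [0,0,0],"gripper": 0.9},{"translation": [0,0,0],"dr": [0,0,0],"gripper": 0.8},{"translation": [0,0,0],"dr": [0,0,0],"gripper": 0.7},{"translation": [0,0,0],"dr": [0,0,0],"gripper": 0.65}]'

```text
time_s: 55.65
position: [491.2, -326.0, 101.1]
eef_rot: [0.021, 1.0, -0.0, 0.001]
force: [0.4, -0.7, -0.4]
grip_width: 0.653
grip_force: 0.0
```

Emit:
arm_command --deltas '[{"translation": [0,0,0],"dr": [0,0,0],"gripper": 0.61},{"translation": [0,0,0],"dr": [0,0,0],"gripper": 0.58},{"translation": [0,0,0],"dr": [0,0,0],"gripper": 0.54},{"translation": [0,0,0],"dr": [0,0,0],"gripper": 0.5},{"translation": [0,0,0],"dr": [0,0,0],"gripper": 0.45},{"translation": [0,0,0],"dr": [0,0,0],"gripper": 0.45},{"translation": [0,0,0],"dr": [0,0,0],"gripper": 0.45},{"translation": [0,0,0],"dr": [0,0,0],"gripper": 0.45}]'

```text
time_s: 56.65
position: [490.9, -325.5, 100.5]
eef_rot: [0.021, 1.0, 0.0, 0.0]
force: [-0.4, 1.5, 4.5]
grip_width: 0.541
grip_force: 15.0
```

Emit:
arm_command --deltas '[{"translation": [0,0,0.8],"dr": [0,0,0],"gripper": 0.45},{"translation": [0,0,2.2],"dr": [0,0,0],"gripper": 0.45},{"translation": [0,0,3.5],"dr": [0,0,0],"gripper": 0.45},{"translation": [0,0,4],"dr": [0,0,0],"gripper": 0.45},{"translation": [0,0,4],"dr": [0,0,0],"gripper": 0.45},{"translation": [0,0,2.5],"dr": [0,0,0],"gripper": 0.45},{"translation": [0.45,2.03,0],"dr": [0,0,0],"gripper": 0.45},{"translation": [0.9,4.07,0],"dr": [0,0,0],"gripper": 0.45}]'

```text
time_s: 57.65
position: [503.2, -264.7, 269.0]
eef_rot: [0.023, 1.0, -0.0, -0.001]
force: [0.1, 0.2, -2.6]
grip_width: 0.543
grip_force: 15.0
```

Emit:
arm_command --deltas '[{"translation": [0.9,4.06,0],"dr": [0,0,0],"gripper": 0.45},{"translation": [1.0,4.6,0],"dr": [0,0,0],"gripper": 0.45},{"translation": [1.0,4.6,0],"dr": [0,0,0],"gripper": 0.45},{"translation": [1.0,4.6,0],"dr": [0,0,0],"gripper": 0.45},{"translation": [1.0,4.6,0],"dr": [0,0,0],"gripper": 0.45},{"translation": [1.0,4.6,0],"dr": [0,0,0],"gripper": 0.45},{"translation": [1.0,4.6,0],"dr": [0,0,0],"gripper": 0.45},{"translation": [0.8,2.92,0],"dr": [0,0,0],"gripper": 0.45}]'

```text
time_s: 58.65
position: [579.6, 85.5, 268.6]
eef_rot: [0.019, 1.0, 0.001, -0.002]
force: [1.2, 0.2, -2.9]
grip_width: 0.542
grip_force: 15.0
```

Emit:
arm_command --deltas '[{"translation": [0,0,-2],"dr": [0,0,0],"gripper": 0.45},{"translation": [0,0,-3.5],"dr": [0,0,0],"gripper": 0.45},{"translation": [0,0,-3.5],"dr": [0,0,0],"gripper": 0.45},{"translation": [0,0,-3.5],"dr": [0,0,0],"gripper": 0.45},{"translation": [0,0,-2.5],"dr": [0,0,0],"gripper": 0.45},{"translation": [0,0,-1.5],"dr": [0,0,0],"gripper": 0.45},{"translation": [0,0,-0.6],"dr": [0,0,0],"gripper": 0.45},{"translation": [0,0,0],"dr": [0,0,0],"gripper": 0.45}]'

```text
time_s: 59.65
position: [581.2, 81.4, 99.3]
eef_rot: [0.021, 1.0, 0.0, -0.0]
force: [0.2, 1.1, -1.4]
grip_width: 0.541
grip_force: 15.0
```

Emit:
arm_command --deltas '[{"translation": [0,0,-0.25],"dr": [0,0,0],"gripper": 0.45},{"translation": [0,0,-0.13],"dr": [0,0,0],"gripper": 0.45},{"translation": [0,0,-0.06],"dr": [0,0,0],"gripper": 0.45},{"translation": [0,0,-0.05],"dr": [0,0,0],"gripper": 0.45},{"translation": [0,0,-0.05],"dr": [0,0,0],"gripper": 0.45},{"translation": [0,0,-0.05],"dr": [0,0,0],"gripper": 0.45},{"translation": [0,0,0],"dr": [0,0,0],"gripper": 0.45},{"translation": [0,0,0],"dr": [0,0,0],"gripper": 0.45}]'

```text
time_s: 60.65
position: [581.3, 81.1, 93.5]
eef_rot: [0.021, 1.0, 0.0, -0.0]
force: [-0.0, -0.1, -2.0]
grip_width: 0.539
grip_force: 15.0
```

No contact yet. Lower in small steps.

Emit:
arm_command --deltas '[{"translation": [0,0,-0.04],"dr": [0,0,0],"gripper": 0.45},{"translation": [0,0,0],"dr": [0,0,0],"gripper": 0.45},{"translation": [0,0,-0.03],"dr": [0,0,0],"gripper": 0.45},{"translation": [0,0,0],"dr": [0,0,0],"gripper": 0.45},{"translation": [0,0,-0.03],"dr": [0,0,0],"gripper": 0.45},{"translation": [0,0,0],"dr": [0,0,0],"gripper": 0.45},{"translation": [0,0,0],"dr": [0,0,0],"gripper": 0.45},{"translation": [0,0,0],"dr": [0,0,0],"gripper": 0.45}]'

```text
time_s: 61.65
position: [581.4, 81.2, 93.4]
eef_rot: [0.021, 1.0, -0.0, 0.0]
force: [-2.9, 0.1, 9.0]
grip_width: 0.543
grip_force: 14.9
```

Contact. Release, rise, and move back out of the way.

Emit:
arm_command --deltas '[{"translation": [0,0,0],"dr": [0,0,0],"gripper": 0.56},{"translation": [0,0,0],"dr": [0,0,0],"gripper": 0.6},{"translation": [0,0,0],"dr": [0,0,0],"gripper": 0.75},{"translation": [0,0,0],"dr": [0,0,0],"gripper": 0.9},{"translation": [0,0,1.5],"dr": [0,0,0],"gripper": 1},{"translation": [0,0,4.5],"dr": [0,0,0],"gripper": 1},{"translation": [0,0,6],"dr": [0,0,0],"gripper": 1},{"translation": [0,0,6],"dr": [0,0,0],"gripper": 1}]'

```text
time_s: 62.65
position: [581.0, 81.0, 275.2]
eef_rot: [0.021, 1.0, 0.0, 0.0]
force: [1.3, 0.1, 0.1]
grip_width: 1.0
grip_force: 0.0
```

Emit:
arm_command --deltas '[{"translation": [-1,0,3],"dr": [0,0,0],"gripper": 1},{"translation": [-2,0,2],"dr": [0,0,0],"gripper": 1},{"translation": [-2,0,0],"dr": [0,0,0],"gripper": 1},{"translation": [-2,0,0],"dr": [0,0,0],"gripper": 1},{"translation": [-1,0,0],"dr": [0,0,0],"gripper": 1},{"translation": [0,0,0],"dr": [0,0,0],"gripper": 1},{"translation": [0,0,0],"dr": [0,0,0],"gripper": 1},{"translation": [0,0,0],"dr": [0,0,0],"gripper": 1}]'

```text
time_s: 63.65
position: [501.9, 81.1, 322.3]
eef_rot: [0.021, 1.0, 0.0, 0.0]
force: [-0.0, -0.2, -0.7]
grip_width: 0.999
grip_force: 0.0
```

```bash
python3 -c "
from h import *
st()
im,d,c,R,t=grab('wrist');X=cloud(d,c,R,t)
reg(X,581,83,42,107,120,'sq');reg(X,565,-73,40,113,125,'tumb');reg(X,512,16,25,126,137,'bud');reg(X,470,322,40,97,108,'low');reg(X,470,322,110,56,65,'wheel')
im,d,c,R,t=grab('scene');cv2.imwrite('pics/s2.png',im)
"
```

```text
{'time_s': 63.65, 'position': [501.876, 81.108, 322.349], 'eef_rot': [0.021, 1.0, 0.0, 0.0], 'force': [-0.031, -0.157, -0.715], 'grip_width': 0.999, 'grip_force': 0.0, 'joint_positions': [0.023, 0.473, -0.419, 1.818, 0.238, 0.9, 1.023]}
sq 831 z 113.0 rect [581.2  83.1] [48.3 48.1] 87.2 circ 581.4 82.7 32.8
tumb 537 z 117.8 rect [562.6 -75.1] [47.4 56.1] 32.0 circ 566.3 -72.8 28.4
bud 635 z 130.3 rect [512.2  15.9] [29.2 28.9] 84.8 circ 512.3 15.9 14.9
low 1017 z 102.1 rect [470.2 321.3] [59.3 59.1] 8.1 circ 471.1 321.7 30.8
wheel 14317 z 61.0 rect [470.7 322.8] [179.7 177.9] 61.8 circ 470.9 322.7 90.6
```

View pics/s2.png

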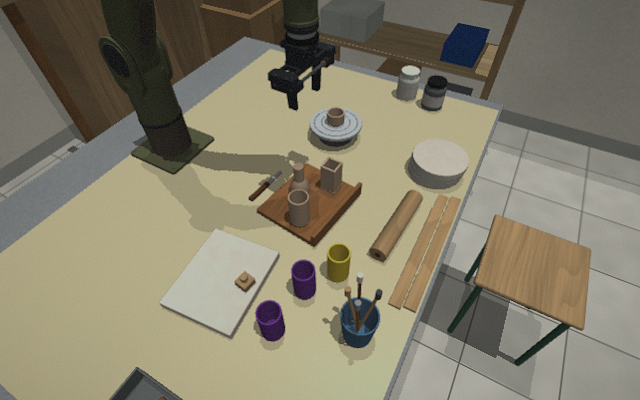

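The pot stands on the wheel at (336,118). The tall pieces are back within 1 mm of their measured start positions: bud vase (298,180), square vase (331,175), tumbler (299,208). The stamp, pin and knife have not moved.

```bash
python3 -c "
from cell import ticket
print(ticket.job_done())"
```

```text
the job is handed in; nothing more can be done
None
```

Job handed in at about 64 s of the 147 s allowed: the low pot is centred on the banding wheel within about 1–2 mm, and all three tall pieces are back upright within about 1 mm of where they stood, with the stamp, rolling pin and knife left alone.

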